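Feed the sample cassette into the reader bay with the push stick

TASK

A sample cassette is waiting in the mouth of the loading track's channel. Pick up the wooden push stick and use it, not your fingers, to push the cassette along the channel under the clear cover until it sits fully home against the end stop. Then draw the stick out and stand it back on its flat foot on the open bench.

Things in the scene. Friction and masses are not known exactly. Their poses are not given: they have to be found in the camera images.
- loader: Loading track fixed to the bench: plate 300 x 110 mm, 10 mm thick, its top the channel floor. Origin: centre of the underside; +x is the feed direction, +z up. Grey walls 10 mm thick, 56 mm apart inside (y -28 to 28), tops 36 mm over the bench, run from x = -70 to 150 mm; from x = -70 back to -110 they flare to 86 mm apart; from -110 to -150 the plate is an open apron.
- bay_end (a point): Foot of the end stop's face: on the channel floor and its centre line, x = 120, z = 10 mm of the loader; axes as the loader's. A flat clear cover, 36 to 40 mm over the bench, roofs the channel over the last 90 mm before the stop; a white reader head up to 80 mm high stands on top from 5 mm before the stop. Fully home, the cassette's front face is here and its origin 30 mm before this point.
- cassette: Sample cassette lying in the channel's mouth: flat white plastic block 60 x 48 x 20 mm (x, y, z), about 60 g, grey field and black dot on top. Origin: centre of its underside, on the channel floor; x along the feed direction. It slides freely with 4 mm to spare on each side. A spare of the same make lies on the bench and is not wanted.
- push_stick: Pale wooden push stick, 110 g: flat foot bar 170 x 32 x 12 mm with an upright grip post, 24 (x) by 20 mm (y), its top 80 mm over the underside. Origin: underside, below the post's middle; +x along the bar to its pushing end, 110 mm away; the tail ends 60 mm behind; +z up. The look-alike, the same post on a round foot 64 mm across, is a tamper, not wanted.
Mind the look-alikes: they are no part of the job. What is shaped like the push_stick but orange or turquoise is not meant.

How it is judged:
On the way, in this order (a step that is already met when the one before it is completed fails the run):
1. the push stick is lifted at least 20 mm off the bench (height (world z) of push_stick above 0.02 m), for 0.1 s.
2. the cassette is home, within 10 mm of the end stop, with the push stick in line behind it in the channel (x of cassette in the frame of loader above 0.08 m and x of push_stick in the frame of loader between -0.075 and 0.03 m and y of push_stick in the frame of loader between -0.035 and 0.035 m and z of push_stick in the frame of loader below 0.035 m), for 0.1 s.
At the end, for the whole second after the job is handed in: The cassette lies flat at the inner end of the channel, its front within 10 mm of the end stop, at rest; the push stick is out of the loading track, not touching it, and stands at rest on its flat foot on the bench (underside within 6 mm of the bench, upright within 10 degrees) (x of cassette in the frame of loader between 0.08 and 0.095 m and y of cassette in the frame of loader between -0.01 and 0.01 m and z of cassette in the frame of loader below 0.016 m and angle between each of cassette, push_stick's own z axis and vertical below 0.17 rad and linear speed of each of cassette, push_stick below 0.02 m/s and height (world z) of push_stick below 0.006 m and contact force between push_stick and loader below 0.05 N).
It fails at once if the fingers or the arm touch the cassette (contact force between any of the fingers, the arm and cassette above 0.3 N).
It also fails if it takes over 48 s, if anything falls off the work surface, if the arm or the gripper's body presses on something with over 40 N, if the wrist force passes 120 N, or if a joint passes its speed limit or range.

ROBOT

A 6-joint arm with a two-finger parallel gripper is mounted at the origin on the work surface. World frame = base frame: x ahead of the robot, y to its left, z up, the work surface at z = 0. Lengths are in m, angles in rad, forces in N, time in s.
With the tool pointing down it reaches from about 0.375 to 0.9 m from the base axis. Payload 3.1 kg.
Tool frame: the origin (TCP) lies midway between the tips of the shut fingers; the grasp point (between the pads) lies 19 mm behind it; x points along the fingers, y is the direction in which the jaws open and shut, and the axes are right-handed (so a half turn about x gives the same grasp; the last joint's range is limited). The gripper opens to 87 mm and grips with 3 to 60 N. Pads are 19 mm wide; open, the fingers measure 117 mm over their backs; the gripper's body (75 mm by 190 mm) begins 51 mm behind the grasp point.
Start: joints at [-1.417, 0.527, 1.433, -0, 1.181, -0.178], TCP at [0.204, -0.591, 0.193] pointing down, gripper open.
Joint ranges: [-3.08, 3.08], [-0.75, 2.2], [0.22, 2.44], [-1.43, 4.57], [0, 2.65], [-2.85, 2.85]. Speed limits (rad/s): [2.79, 2.79, 3.14, 3.14, 3.14, 3.14].

INTERFACE

Orientations are given as a unit quaternion [x, y, z, w].
In Python, from rig import get_obs, imaging, robot gives the robot as it stands.
- The arm moves only by the shell command python3 -m inch 'ROWS' [FORCE]. ROWS is JSON, a list of rows, each a list of 3 entries, a list of its own where there are three numbers: the finger opening in mm, from 0 to 87, then the shift along the tool's x, y, z in mm, then the turn, a rotation vector about the tool's x, y, z in degrees. In form: [[grip, [dx, dy, dz], [wx, wy, wz]], ...]. A call has 1 to 12 rows; each row shifts and turns the pose as measured when the row begins, along the tool's axes as they then stand; what a row does not reach is not made up. A row lasts 1/8 s, in which the tool goes at most 62.5 mm and 10.7 degrees, less where a joint would pass 70% of its speed; a pose out of reach is approached as far as the arm can. A call with a gripper value outside its range is refused whole. The fingers move at their own pace and stop on an object; FORCE is the grip in N (left out, the last holds). Time passes only in rows, so rows that do not move let the fingers close. It gives the time, the measured TCP pose, the force and the opening at its end, in the units of the state.
- get_obs(): the state, without advancing time (a new reading comes with each control period).
- imaging.camera(name): name is "side" or "top" or "wrist"; returns the picture (480x640x3 uint8, red, green, blue); there is no depth.
- imaging.camera_params(name): a dict with "camera_matrix" (3x3 intrinsics, pixels), "k1" (the pictures are not rectified: a ray, as slopes to the right and down, at radius r is drawn at 1 + k1 r^2 times it, then the intrinsics apply), "xyz" and "rotation" of the camera in the world. Camera axes: x right, y down, z forward; pixel columns grow to the right and rows downward; lengths in m; the calibration is good to about 2 mm. A picture is of the moment at which its call begins: read the wrist's pose just before it. camera_params takes no time and is no camera call; for the wrist camera it gives the pose at the moment of the call.
- robot.hand_in(): hands the job in, once; it reports no verdict.
Trained networks look in the newest picture that a camera, given by its name, has taken for a name from the list of things; names that differ only in an ending like _2 or _b are one class to them, and where a whole thing is asked for, a point or a joint stands for the part that bears it (a point fixed in the world has none). Each returns a list of dicts, best first, with "confidence" (0 to 1); they miss things now and then, are a little off and sometimes report something else, mostly with a low value. They report only what shows in the picture. A call takes as long as a camera call. They do not tell look-alikes from the thing itself.
- imaging.cut_out(camera, target): "pixels" (480x640 bool, what is visible of it) and "box" ([centre column, centre row, width, height] in pixels, round what is visible of it).
- imaging.tip_of(camera, target): "pixel" ([column, row] in pixels: a listed point, or the origin of a listed thing).
The state is a dict: "time": time; "q": joint angles; "joint_velocities": joint speeds; "joint_torque": joint torques, N m; "position": TCP position; "tool_rot": TCP orientation; "ft_force": force on the tool from outside, world axes, zero at the start; "moment": the same for the moment, N m; "grip_width": finger opening in m.
Only numpy, scipy, OpenCV 4.12 (cv2) and the standard library are available. Lean on these libraries where they do the work, as an engineer would, in place of code of your own. Each camera call takes 0.05 s, during which the arm holds its last target. There are 200 camera calls.

## Working session

There is one attempt and no reset: what is moved stays moved. The work goes in short steps, Python scripts to look and compute and a shell command to move; the robot and the scene stay as the last step left them, time stands still between calls to the robot, and variables do not carry over. Pictures are saved under pics/ and viewed, about 8 in all and at most 12, crops included, and the job is handed in when it is done.

```bash
mkdir -p pics
cat > h.py <<'E'
import numpy as np, cv2
from rig import get_obs, imaging, robot
def px2w(cam,pix,z,p=None):
    p=p or imaging.camera_params(cam);K=np.array(p["camera_matrix"],float);R=np.array(p["rotation"],float);o=np.array(p["xyz"],float)
    if R.shape!=(3,3):
        from scipy.spatial.transform import Rotation as Ro; R=Ro.from_quat(R).as_matrix()
    u=cv2.undistortPoints(np.array(pix,float).reshape(-1,1,2),K,np.array([p["k1"],0,0,0,0.])).reshape(-1,2)
    # k1 model: distorted = und*(1+k1 r^2)
    d=np.c_[u,np.ones(len(u))]@R.T
    return o+d*((z-o[2])/d[:,2])[:,None]
def w2px(cam,P,p=None):
    p=p or imaging.camera_params(cam);K=np.array(p["camera_matrix"],float);R=np.array(p["rotation"],float);o=np.array(p["xyz"],float)
    c=(np.array(P,float).reshape(-1,3)-o)@R
    return cv2.projectPoints(c.reshape(-1,1,3),np.zeros(3),np.zeros(3),K,np.array([p["k1"],0,0,0,0.]))[0].reshape(-1,2)
E
python3 - <<'E'
from h import *
for c in ("top","side"):
    im=imaging.camera(c);cv2.imwrite(f"pics/{c}0.png",im[:,:,::-1]);p=imaging.camera_params(c);print(c,p)
    for t in ("loader","bay_end","cassette","push_stick"):
        try:
            print(t,[(np.round(d["pixel"],1).tolist(),round(d["confidence"],2)) for d in imaging.tip_of(c,t)])
            if t!="bay_end":print("  cut",[(np.round(d["box"]).tolist(),round(d["confidence"],2)) for d in imaging.cut_out(c,t)])
        except Exception as e:print(t,e)
print(get_obs())
E
```

```text
top {'camera_matrix': array([[517.76022878,   0.        , 322.30981822],
       [  0.        , 517.76022878, 239.42261151],
       [  0.        ,   0.        ,   1.        ]]), 'k1': -0.07273056829708226, 'xyz': array([ 0.27822795, -0.03535772,  1.36572314]), 'rotation': array([ 0.71480507, -0.69649474,  0.04234061, -0.04643341])}
loader [([261.6, 197.1], 0.63)]
  cut [([259.0, 199.0, 122.0, 61.0], 0.9), ([391.0, 211.0, 15.0, 64.0], 0.4)]
bay_end [([218.7, 205.6], 0.85)]
cassette [([272.9, 194.0], 0.81)]
  cut []
push_stick [([386.9, 219.5], 0.88), ([467.2, 164.5], 0.77)]
  cut [([390.0, 209.0, 20.0, 63.0], 0.98), ([472.0, 172.0, 14.0, 60.0], 0.97), ([395.0, 290.0, 19.0, 14.0], 0.49)]
side {'camera_matrix': array([[579.0783544 ,   0.        , 323.8696868 ],
       [  0.        , 579.0783544 , 245.45691478],
       [  0.        ,   0.        ,   1.        ]]), 'k1': -0.027904516417257802, 'xyz': array([-0.39279168, -0.80136215,  0.9679527 ]), 'rotation': array([ 0.82989998, -0.35357236,  0.1753008 , -0.39436308])}
loader [([309.0, 214.4], 0.74)]
  cut [([313.0, 213.0, 97.0, 59.0], 0.6
[... 280 characters left out ...]
, 0.58)]
{'time': 0.8, 'q': array([-1.41746250e+00,  5.27466599e-01,  1.43266464e+00,  2.71066487e-05,
        1.18138376e+00, -1.78513032e-01]), 'joint_velocities': array([ 7.03838438e-04, -1.71748894e-03, -6.40503293e-05,  1.51234840e-03,
        4.83176060e-04,  1.34103363e-03]), 'joint_torque': array([-1.07633536e-03, -4.39955378e+01, -1.76978409e+01,  6.33426849e-02,
        5.02225931e-02, -8.43893787e-06]), 'position': array([ 0.20364789, -0.59089886,  0.19268022]), 'tool_rot': array([ 0.69740468,  0.11675683, -0.69738764,  0.11681196]), 'ft_force': array([ 0.57859569,  0.48125293, -0.30834211]), 'moment': array([0.01915884, 0.00177876, 0.02276789]), 'grip_width': 0.08695561405811118}
```

View pics/top0.png

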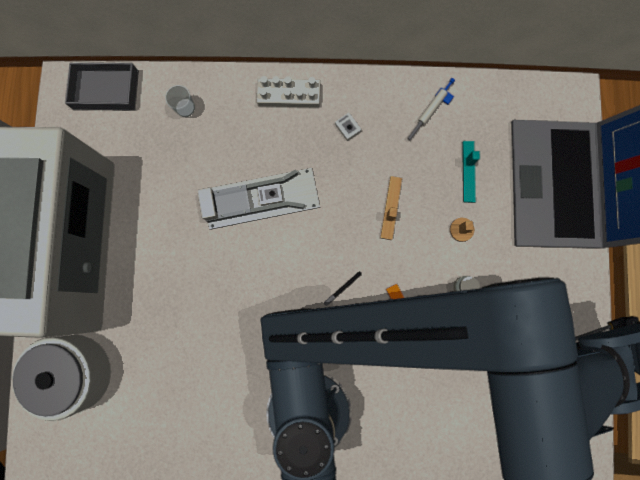

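View pics/side0.png

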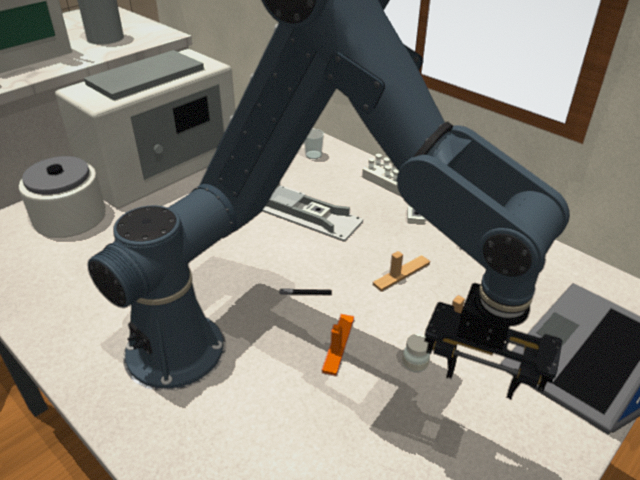

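Top view: the pale stick has its post at about (388,217), its long end up at (397,178) and its tail at (386,239). The loader's apron is on the right at (318,190), and its reader head is on the left at (207,203), so it feeds leftwards. The spare cassette is at (348,127). The side view agrees. Next I'll zoom in.

Run:
```python
from h import *
im=imaging.camera("top")[:,:,::-1]
a=cv2.resize(im[160:245,190:330],None,fx=5.6,fy=5.6,interpolation=cv2.INTER_CUBIC)  # 784x476
cv2.imwrite("pics/load1.png",a)
q=[[387,219.5]]
# stick: bar fit by min-area rect with color mask
m=[d for d in imaging.cut_out("top","push_stick")]
for d in m[:2]:
    ys,xs=np.nonzero(d["pixels"]);print(d["box"],cv2.minAreaRect(np.c_[xs,ys].astype(np.float32)))
print("ends",px2w("top",[[397,178],[386,239],[387,219.5]],0.006))
d=imaging.tip_of("top","bay_end")[0]["pixel"];print("bay",d,px2w("top",d,0.01))
d=imaging.tip_of("top","cassette")[0]["pixel"];print("cas",d,px2w("top",d,0.01))
d=imaging.tip_of("top","loader")[0]["pixel"];print("load",d,px2w("top",d,0))
ds=imaging.camera("side")
for t,z in (("bay_end",.01),("cassette",.01),("loader",0),("push_stick",0)):
    for d in imaging.tip_of("side",t): print("side",t,d["pixel"],px2w("side",d["pixel"],z))
```

```text
[473.1, 172.4, 15.5, 60.2] ((471.0, 171.99998474121094), (15.999998092651367, 59.99999237060547), 0.0)
[390.5, 208.2, 21.2, 62.0] ((391.24322509765625, 207.54055786132812), (12.494322776794434, 63.12921142578125), 9.462323188781738)
ends [[ 0.62165049 -0.22189664  0.006     ]
 [ 0.45529721 -0.19383865  0.006     ]
 [ 0.50769502 -0.19595857  0.006     ]]
bay [216.9, 205.3] [[0.53399239 0.25881231 0.01      ]]
cas [269.7, 194.6] [[0.56644833 0.11850942 0.01      ]]
load [261.3, 197.0] [[0.56144607 0.14203307 0.        ]]
side bay_end [270.5, 198.4] [[0.52704104 0.27151943 0.01      ]]
side cassette [316.8, 213.7] [[0.56694444 0.12151712 0.01      ]]
side loader [308.4, 218.0] [[0.54536754 0.13364184 0.        ]]
side push_stick [334.1, 351.8] [[ 2.34870018e-01 -2.52173578e-01 -1.11022302e-16]]
side push_stick [392.3, 280.8] [[ 5.03658668e-01 -2.00610206e-01  1.11022302e-16]]
```

View pics/load1.png

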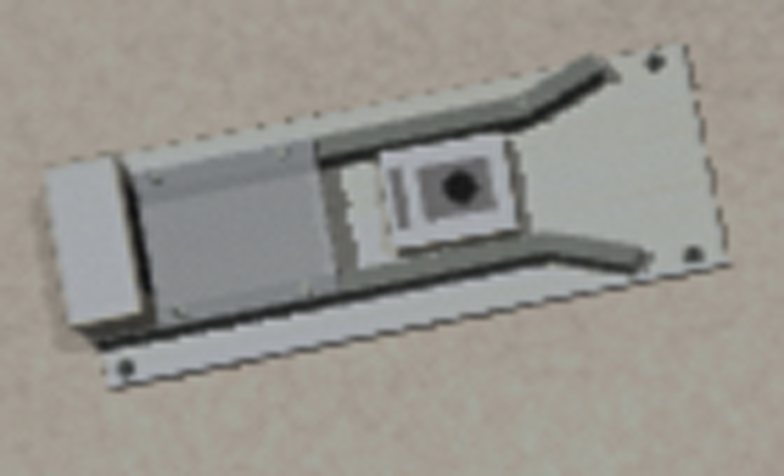

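The zoom shows the apron corners at full-image (312,168) and (320,207), and the near-left plate corner at (209.5,229). The cassette's dot is at (272,193). Now I'll fit the poses.

```bash
cat >> h.py <<'E'
from scipy.optimize import least_squares
from scipy.spatial.transform import Rotation as Ro
def se2(v,P):
    P=np.array(P,float);c,s=np.cos(v[2]),np.sin(v[2]);return np.c_[v[0]+c*P[:,0]-s*P[:,1],v[1]+s*P[:,0]+c*P[:,1],P[:,2]]
def fit(cam,P,px,v0,p=None):
    r=least_squares(lambda v:(w2px(cam,se2(v,P),p)-px).ravel(),v0,loss="soft_l1");return r.x,r.fun.reshape(-1,2)
def inl(v,P):  # world xy -> frame
    d=np.array(P)[:2]-v[:2];c,s=np.cos(v[2]),np.sin(v[2]);return np.array([c*d[0]+s*d[1],-s*d[0]+c*d[1]])
E
python3 - <<'E'
from h import *
f=lambda a:(np.array(a)+.5)/5.6-.5+np.array([190,160])
P=[[-.15,-.055,.01],[-.15,.055,.01],[.15,.055,.01],[.03,.038,.038],[.03,-.038,.038]]
# feed leftwards (+worldy), loader +y = world -x -> image down
px=f([[685,43],[732,264],[108,389],[340,296],[318,143]])
v,r=fit("top",P,px,[.56,.14,1.8]);print("loader",v,np.degrees(v[2]),np.round(r,1).tolist())
dot=f([460,187]);w=px2w("top",dot,.03)[0];print("cassette dot",w,inl(v,w))
cr=px2w("top",f([[378,152],[400,250],[523,228],[505,133]]),.03);print("cassette corners",[np.round(inl(v,c),3).tolist() for c in cr])
o=get_obs();R=Ro.from_quat(o["tool_rot"]).as_matrix();print(R.round(3))
p=imaging.camera_params("wrist");Rw=Ro.from_quat(p["rotation"]).as_matrix();print("wristcam in tool",(R.T@(p["xyz"]-o["position"])).round(3),(R.T@Rw).round(2))
t=np.array([.507,-.197,0]);print("to stick in tool axes mm",(R.T@(t-o["position"])*1000).round())
E
```

```text
Traceback (most recent call last):
  File "h.py", line 20, in fit
    r=least_squares(lambda v:(w2px(cam,se2(v,P),p)-px).ravel(),v0,loss="soft_l1");return r.x,r.fun.reshape(-1,2)
  File "h.py", line 20, in <lambda>
    r=least_squares(lambda v:(w2px(cam,se2(v,P),p)-px).ravel(),v0,loss="soft_l1");return r.x,r.fun.reshape(-1,2)
                              ~~~~^^^^^^^^^^^^^^^^
  File "h.py", line 13, in w2px
    c=(np.array(P,float).reshape(-1,3)-o)@R
      ~~~~~~~~~~~~~~~~~~~~~~~~~~~~~~~~~~~^~
ValueError: matmul: Input operand 1 has a mismatch in its core dimension 0, with gufunc signature (n?,k),(k,m?)->(n?,m?) (size 4 is different from 3)
```

```bash
sed -i 's/^    c=(np.array(P/    R=R if R.shape==(3,3) else Ro.from_quat(R).as_matrix()\n    c=(np.array(P/' h.py
python3 - <<'E'
from h import *
f=lambda a:(np.array(a)+.5)/5.6-.5+np.array([190,160])
P=[[-.15,-.055,.01],[-.15,.055,.01],[.15,.055,.01],[.03,.038,.038],[.03,-.038,.038]]
px=f([[685,43],[732,264],[108,389],[340,296],[318,143]])
v,r=fit("top",P,px,[.56,.14,1.8]);print("loader",v,np.degrees(v[2]),np.round(r,1).tolist())
w=px2w("top",f([460,187]),.03)[0];print("cassette dot",w,inl(v,w))
cr=px2w("top",f([[378,152],[400,250],[523,228],[505,133]]),.03);print("cassette corners",[np.round(inl(v,c),3).tolist() for c in cr])
o=get_obs();R=Ro.from_quat(o["tool_rot"]).as_matrix();print(R.round(3))
p=imaging.camera_params("wrist");Rw=Ro.from_quat(p["rotation"]).as_matrix();print("wristcam in tool",(R.T@(p["xyz"]-o["position"])).round(3),(R.T@Rw).round(2))
t=np.array([.507,-.197,0]);print("to stick in tool axes mm",(R.T@(t-o["position"])*1000).round())
E
```

```text
loader [0.55606613 0.14182029 1.79740213] 102.98355591363197 [[-0.1, 0.3], [-0.3, 0.2], [0.5, 0.2], [0.6, -0.2], [-0.7, -0.7]]
cassette dot [0.56667111 0.1110517  0.03      ] [-0.03236462 -0.00342104]
cassette corners [[0.002, -0.028], [0.001, 0.021], [-0.058, 0.022], [-0.058, -0.025]]
[[-0.     0.326 -0.945]
 [ 0.    -0.945 -0.326]
 [-1.    -0.     0.   ]]
wristcam in tool [-0.192  0.    -0.082] [[ 0.   -0.3   0.95]
 [ 1.    0.   -0.  ]
 [-0.    0.95  0.3 ]]
to stick in tool axes mm [ 193. -274. -415.]
```

```bash
python3 -m inch '[[87,[0,0,0],[-10.2,0,0]],[87,[0,0,0],[-10.2,0,0]],[87,[0,0,0],[-10.2,0,0]],[87,[0,0,0],[-10.2,0,0]],[87,[0,0,0],[-10.2,0,0]],[87,[0,0,0],[-10.2,0,0]]]'; python3 -m inch '[[87,[0,25.7,-48.9],[0,0,0]],[87,[0,25.7,-48.9],[0,0,0]],[87,[0,25.7,-48.9],[0,0,0]],[87,[0,25.7,-48.9],[0,0,0]],[87,[0,25.7,-48.9],[0,0,0]],[87,[0,25.7,-48.9],[0,0,0]],[87,[0,25.7,-48.9],[0,0,0]],[87,[0,0,0],[0,0,0]]]'
cat > st.py <<'E'
from h import *
import sys
def stick_wrist(name,draw=True):
    p=imaging.camera_params("wrist");im=imaging.camera("wrist")
    for d in imaging.tip_of("wrist","push_stick"): print("tip",d["pixel"],round(d["confidence"],2),px2w("wrist",d["pixel"],0,p))
    for d in imaging.cut_out("wrist","push_stick"): print("cut",d["box"],round(d["confidence"],2))
    cv2.imwrite(f"pics/{name}.png",im[:,:,::-1])
o=get_obs();R=Ro.from_quat(o["tool_rot"]).as_matrix();print(o["position"],"yaw",np.degrees(np.arctan2(R[1,1],R[0,1])),"t",o["time"])
stick_wrist(sys.argv[1])
E
python3 st.py w1
```

```text
time: 2.05
position: [0.2037, -0.5909, 0.1926]
tool_rot: [0.533, 0.465, -0.533, 0.465]
ft_force: [-0.4, 0.6, -0.2]
grip_width: 0.0869
time: 3.05
position: [0.4351, -0.2703, 0.1927]
tool_rot: [-0.533, -0.462, 0.534, -0.467]
ft_force: [-0.2, -0.0, -0.1]
grip_width: 0.0869
[ 0.43514837 -0.27027466  0.19271019] yaw -7.908167618545994 t 3.05
tip [120.1, 214.0] 0.92 [[ 0.23497545 -0.25900175  0.        ]]
tip [552.8, 301.1] 0.82 [[ 0.66809272 -0.41702991  0.        ]]
tip [395.9, 112.0] 0.62 [[ 0.51624126 -0.19937591  0.        ]]
cut [424.3, 112.9, 193.0, 39.6] 0.79
cut [538.8, 303.6, 176.2, 52.9] 0.6
cut [134.6, 200.2, 157.2, 132.8] 0.58
```

View pics/w1.png

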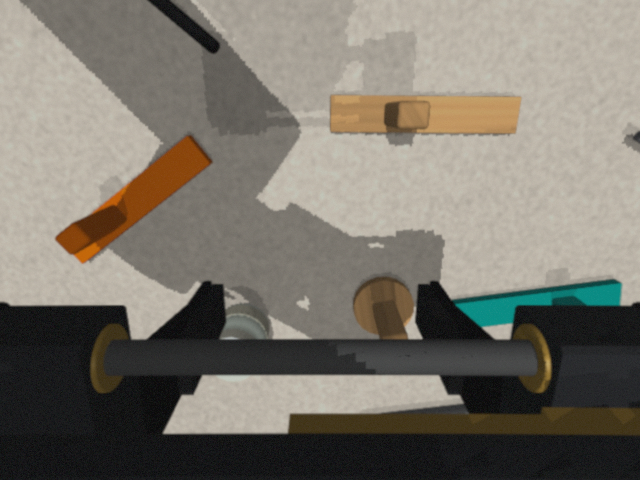

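The wrist view shows the pale stick with bar corners at (330,95), (520,97), (517,134) and (330,133). The post is nearer the left end, so the pushing end is on the right.

Run:
```python
from h import *
P=[[-.06,.016,.012],[.11,.016,.012],[.11,-.016,.012],[-.06,-.016,.012]]
v,r=fit("wrist",P,np.array([[330,95],[520,97],[517,134],[330,133]]),[.51,-.197,-.17]);print(v,np.degrees(v[2]),r.round(1).tolist())
o=get_obs();R=Ro.from_quat(o["tool_rot"]).as_matrix()
print("post top px",w2px("wrist",[v[0],v[1],.08]))
for z in (.043,):print((R.T@(np.array([v[0],v[1],z])-o["position"])*1000).round(1))
```

```text
[ 0.51315812 -0.20633529 -0.15182421] -8.69888673183858 [[0.3, 0.5], [1.7, -0.2], [-1.3, 0.0], [-0.4, -0.3]]
post top px [[413.76599759 116.18190356]]
[149.5  68.2 -79.7]
```

```bash
python3 -m inch '[[87,[0,34,-39.3],[0.5,0,0]],[87,[0,34,-39.3],[0.5,0,0]],[87,[0,0,0],[0,0,0]]]'; python3 st.py w2
```

```text
time: 3.58
position: [0.5132, -0.2122, 0.1927]
tool_rot: [-0.54, -0.451, 0.542, -0.459]
ft_force: [-0.4, -0.2, -0.7]
grip_width: 0.0869
[ 0.51322518 -0.21221022  0.1926739 ] yaw -9.865540547672232 t 3.575
tip [70.5, 283.7] 0.84 [[ 0.23856289 -0.25881448  0.        ]]
tip [318.1, 184.4] 0.67 [[ 0.51402581 -0.19926517  0.        ]]
tip [487.3, 343.2] 0.55 [[ 0.67005725 -0.40900785  0.        ]]
cut [84.4, 258.6, 132.1, 94.2] 0.98
cut [346.5, 191.3, 181.3, 52.2] 0.81
cut [454.0, 357.6, 116.8, 46.5] 0.68
```

View pics/w2.png

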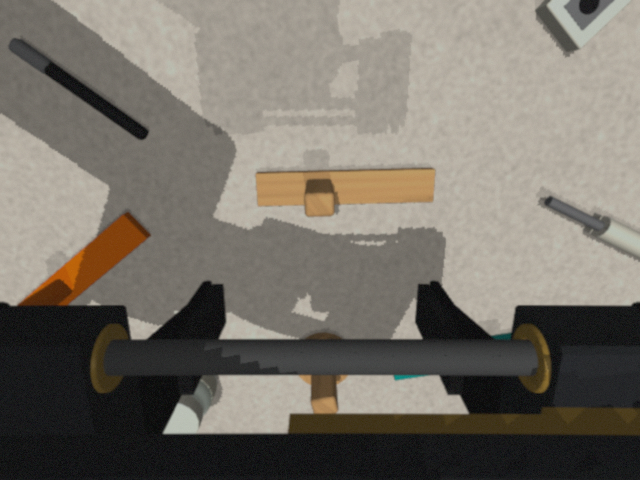

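The stick is centred between the fingers, with bar corners (256,172), (434,168), (434,202) and (257,206) and the post top at (320,205). The tamper is lower down and clear of the jaws.

Run:
```python
from h import *
P=[[-.06,.016,.012],[.11,.016,.012],[.11,-.016,.012],[-.06,-.016,.012]]
v,r=fit("wrist",P,np.array([[256,172],[434,168],[434,202],[257,206]]),[.51,-.197,-.17]);print(v,np.degrees(v[2]),r.round(1).tolist())
o=get_obs();R=Ro.from_quat(o["tool_rot"]).as_matrix()
print("post top px",w2px("wrist",[v[0],v[1],.08]))
print((R.T@(np.array([v[0],v[1],.043])-o["position"])*1000).round(1))
print("tcp px",w2px("wrist",o["position"]))
```

```text
[ 0.51170745 -0.20173966 -0.15268546] -8.748232214241572 [[-1.1, 0.4], [1.8, 0.3], [-0.6, -0.3], [0.4, -0.4]]
post top px [[319.10837614 204.37417737]]
[149.3  -1.6 -13.3]
tcp px [[321.15904779 275.54584934]]
```

```bash
python3 -m inch '[[87,[20,-1.5,-11.5],[-1.1,0,0]],[87,[50,0,0],[0,0,0]],[87,[50,0,0],[0,0,0]],[87,[27,0,0],[0,0,0]],[87,[0,0,0],[0,0,0]]]'; python3 -m inch '[[15,[0,0,0],[0,0,0]],[15,[0,0,0],[0,0,0]],[15,[0,0,0],[0,0,0]],[15,[0,0,0],[0,0,0]],[15,[0,0,0],[0,0,0]],[15,[0,0,0],[0,0,0]],[15,[0,0,0],[0,0,0]],[15,[0,0,0],[0,0,0]]]' 40
```

```text
time: 4.35
position: [0.5077, -0.2132, 0.0436]
tool_rot: [-0.539, -0.451, 0.542, -0.461]
ft_force: [-0.1, 0.5, -0.3]
grip_width: 0.0868
time: 5.35
position: [0.5082, -0.216, 0.0491]
tool_rot: [-0.539, -0.449, 0.542, -0.463]
ft_force: [-7.0, 0.3, 14.3]
grip_width: 0.0182
```

Grip width is 18 mm where 24 was expected, and there's a vertical force. I need to look before doing anything else.

```bash
python3 st.py w3; python3 -c "
from h import *
o=get_obs();print(Ro.from_quat(o['tool_rot']).as_matrix().round(3),o['q'],o['ft_force'],o['moment'])
im=imaging.camera('side');cv2.imwrite('pics/s3.png',cv2.resize(im[190:390,300:567],None,fx=2.9,fy=2.9)[:,:,::-1])
w=cv2.imread('pics/w3.png');s=cv2.imread('pics/s3.png');cv2.imwrite('pics/c3.png',np.hstack([cv2.resize(w,(400,300)),cv2.resize(s,(400,300))]))"
```

```text
[ 0.50823165 -0.21603979  0.04911754] yaw -9.702566358044463 t 5.35
tip [323.6, 219.1] 0.62 [[ 0.51320317 -0.19968458  0.        ]]
tip [563.3, 449.0] 0.43 [[ 0.66630655 -0.41505851  0.        ]]
cut [366.9, 239.6, 288.8, 99.6] 0.77
cut [34.2, 298.3, 64.5, 76.6] 0.61
cut [587.3, 433.3, 31.1, 8.8] 0.41
[[ 0.011  0.985 -0.17 ]
 [-0.019 -0.169 -0.985]
 [-1.     0.014  0.017]] [-0.597775    0.634399    1.74710594 -0.0143062   0.74045297 -0.4169555 ] [-3.4813322  1.7269031 13.229771 ] [0.22261814 0.62321891 0.07184921]
```

View pics/c3.png

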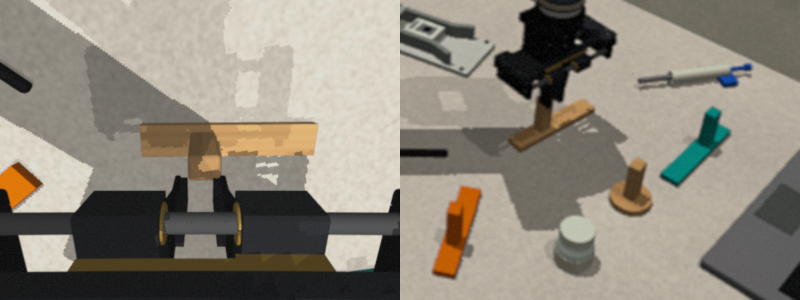

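The fingers closed on the near edge of the post, because the last sideways shift fell about 11 mm short. I'll open, step the fingers across and watch how the rows track.

```bash
cat > s.py <<'E'
from h import *
o=get_obs();R=Ro.from_quat(o["tool_rot"]).as_matrix();x=R[:,0];w=R.T@np.cross(x,[0,0,-1])
print("pos",o["position"].round(4),"yaw %.2f"%np.degrees(np.arctan2(R[1,1],R[0,1])),"tiltfix wy,wz",np.degrees(w[1:]).round(2),"F",o["ft_force"].round(1),"w",o["grip_width"].round(4),"t",round(o["time"],2))
E
python3 -m inch '[[87,[0,0,0],[0,0,0]],[87,[0,0,0],[0,0,0]],[87,[0,0,0],[0,0,0]],[87,[0,0,0],[0,0,0]],[87,[0,0,0],[0,0,0]],[87,[0,0,0],[0,0,0]]]' >/dev/null; python3 s.py;  python3 st.py w4
python3 -m inch '[[87,[0,0,-4],[0,0,0]]]'>/dev/null; python3 s.py; python3 -m inch '[[87,[0,0,-4],[0,0,0]]]'>/dev/null; python3 s.py; python3 -m inch '[[87,[0,0,0],[0,0,0]]]'>/dev/null; python3 s.py
```

```text
[ 0.50869493 -0.21587751  0.04983636] yaw -9.760029028905874 t 6.3
tip [323.1, 220.2] 0.7 [[ 5.13325640e-01 -2.00396727e-01  2.77555756e-17]]
cut [364.8, 240.0, 286.5, 97.2] 0.89
cut [34.9, 294.6, 69.8, 68.6] 0.76Traceback (most recent call last):
  File "s.py", line 3, in <module>
    print("pos",o["position"].round(4),"yaw %.2f"%np.degrees(np.arctan2(R[1,1],R[0,1])),"tiltfix wy,wz",np.degrees(w[1:]).round(2),"F",o["ft_force"].round(1),"w",o["grip_width"].round(4),"t",round(o["time"],2))
                                                                                                                                                                  ^^^^^^^^^^^^^^^^^^^^^
AttributeError: 'float' object has no attribute 'round'
Traceback (most recent call last):
  File "s.py", line 3, in <module>
    print("pos",o["position"].round(4),"yaw %.2f"%np.degrees(np.arctan2(R[1,1],R[0,1])),"tiltfix wy,wz",np.degrees(w[1:]).round(2),"F",o["ft_force"].round(1),"w",o["grip_width"].round(4),"t",round(o["time"],2))
                                                                                     
[... 496 characters left out ...]
                                                                                                      ^^^^^^^^^^^^^^^^^^^^^
AttributeError: 'float' object has no attribute 'round'
Traceback (most recent call last):
  File "s.py", line 3, in <module>
    print("pos",o["position"].round(4),"yaw %.2f"%np.degrees(np.arctan2(R[1,1],R[0,1])),"tiltfix wy,wz",np.degrees(w[1:]).round(2),"F",o["ft_force"].round(1),"w",o["grip_width"].round(4),"t",round(o["time"],2))
                                                                                                                                                                  ^^^^^^^^^^^^^^^^^^^^^
AttributeError: 'float' object has no attribute 'round'
```

View pics/w4.png

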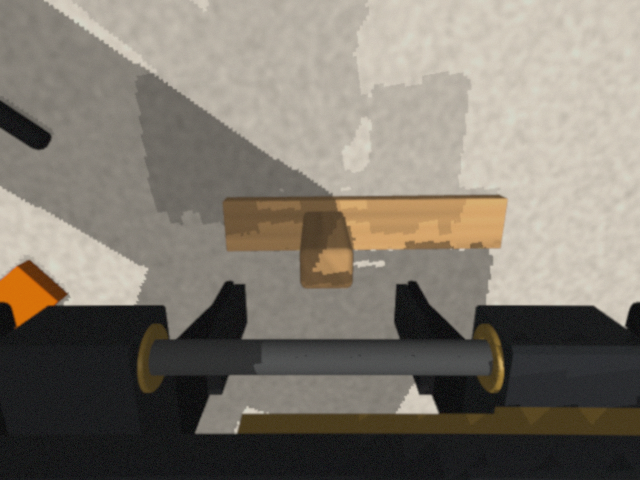

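The open fingers are now in front of the post: its top is at (327,275), with the bar corners at (224,198), (507,197), (502,248) and (226,250).

```bash
sed -i 's/o\["grip_width"\].round(4)/round(o["grip_width"],4)/' s.py; python3 s.py
python3 - <<'E'
from h import *
o=get_obs();p=dict(imaging.camera_params("wrist"));p["xyz"]=p["xyz"]+np.array([.50869,-.21588,.04984])-o["position"]
P=[[-.06,.016,.012],[.11,.016,.012],[.11,-.016,.012],[-.06,-.016,.012]]
v,r=fit("wrist",P,np.array([[224,198],[507,197],[502,248],[226,250.]]),[.51,-.2,-.15],p);print(v,np.degrees(v[2]),r.round(1).tolist())
print("post top px",w2px("wrist",[v[0],v[1],.08],p))
R=Ro.from_quat(o["tool_rot"]).as_matrix()
print((R.T@(np.array([v[0],v[1],.043])-o["position"])*1000).round(1))
E
```

```text
pos [ 0.5101 -0.2073  0.0498] yaw -9.76 tiltfix wy,wz [ 0.95 -0.77] F [ 0.1 -0.2  0.7] w 0.0871 t 6.83
[ 0.51374636 -0.19942804 -0.16790047] -9.619988477675994 [[-1.7, 0.6], [2.2, 0.2], [-0.5, -0.1], [0.5, -0.6]]
post top px [[327.20849737 268.0195057 ]]
[ 6.7  2.1 -8.5]
```

```bash
python3 -m inch '[[87,[2,2,-4],[0,0.5,-0.4]],[87,[2,0,-3.5],[0,0.4,-0.3]],[87,[2,0,0],[0,0,0]],[87,[0,0,0],[0,0,0]]]'>/dev/null; python3 s.py;  python3 -m inch '[[20,[0,0,0],[0,0,0]],[20,[0,0,0],[0,0,0]],[20,[0,0,0],[0,0,0]],[20,[0,0,0],[0,0,0]],[20,[0,0,0],[0,0,0]],[20,[0,0,0],[0,0,0]],[20,[0,0,0],[0,0,0]]]' 40; python3 s.py
```

```text
pos [ 0.5139 -0.1998  0.0433] yaw -9.75 tiltfix wy,wz [-0.01 -0.03] F [ 0.4  0.7 -0.1] w 0.087 t 7.33
time: 8.2
position: [0.5137, -0.2, 0.0434]
tool_rot: [0.541, 0.455, -0.541, 0.456]
ft_force: [-0.8, 0.2, -0.5]
grip_width: 0.0255
pos [ 0.5137 -0.2     0.0434] yaw -9.77 tiltfix wy,wz [-0.01 -0.04] F [-0.8  0.2 -0.5] w 0.0255 t 8.2
```

```bash
python3 -m inch '[[20,[0,0,0],[0,0,0]],[20,[0,0,0],[0,0,0]],[20,[-25,0,0],[0,0,0]],[20,[-40,0,0],[0,0,0]],[20,[-35,0,0],[0,0,0]],[20,[0,0,0],[0,0,0]]]' 40; python3 s.py; python3 -m inch '[[20,[0,0,0],[-10.2,0,0]],[20,[0,0,0],[-10.2,0,0]],[20,[0,0,0],[-10.2,0,0]],[20,[0,0,0],[-10.2,0,0]],[20,[0,0,0],[-10.2,0,0]],[20,[0,0,0],[-10.2,0,0]],[20,[0,0,0],[-10.2,0,0]],[20,[0,0,0],[-10.2,0,0]],[20,[0,0,0],[-10.2,0,0]],[20,[0,0,0],[-10.2,0,0]],[20,[0,0,0],[-10.2,0,0]],[20,[0,0,0],[0,0,0]]]' >/dev/null;python3 s.py
python3 - <<'E'
from h import *
o=get_obs();R=Ro.from_quat(o["tool_rot"]).as_matrix()
print((R.T@(np.array([.5988,-.0433,.1434])-o["position"])*1000).round(1))
E
```

```text
time: 8.95
position: [0.5125, -0.1993, 0.1444]
tool_rot: [-0.54, -0.457, 0.541, -0.454]
ft_force: [0.4, -0.2, -1.8]
grip_width: 0.023
pos [ 0.5125 -0.1993  0.1444] yaw -9.77 tiltfix wy,wz [-0.11  0.2 ] F [ 0.4 -0.2 -1.8] w 0.023 t 8.95
pos [ 0.4993 -0.1914  0.1252] yaw 106.02 tiltfix wy,wz [-1.55 -1.77] F [-0.5 -0.4 -1.6] w 0.0232 t 10.45
[-18.3 115.4 136.1]
```

```bash
python3 -m inch '[[20,[-18,0,0],[1.6,-1.5,-1.8]],[20,[0,38,45],[1.5,0,0]],[20,[0,38,45],[0,0,0]],[20,[0,38,45],[0,0,0]],[20,[0,0,0],[0,0,0]]]' >/dev/null;python3 s.py
cat > st2.py <<'E'
from h import *
import sys
p=imaging.camera_params("wrist");im=imaging.camera("wrist");cv2.imwrite(f"pics/{sys.argv[1]}.png",im[:,:,::-1]);np.save(f"pics/{sys.argv[1]}.npy",[p],allow_pickle=True)
o=get_obs();L=np.array([.55607,.14182,1.7974]);print("tcp in loader mm",inl(L,o["position"])*1000)
E
python3 st2.py w5
```

```text
pos [ 0.6067 -0.0475  0.1382] yaw 101.59 tiltfix wy,wz [-0.33 -0.13] F [-0.7 -0.  -1.8] w 0.0235 t 11.07
tcp in loader mm [-196.9566874    -4.87063123]
```

View pics/w5.png

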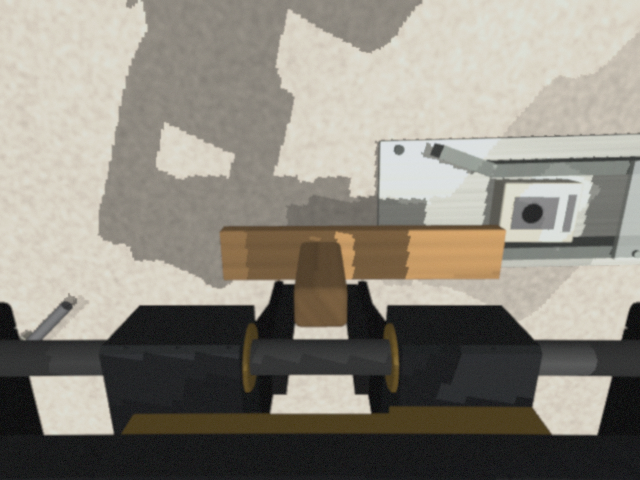

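The wrist view shows the stick held level with its bar at (221–503, 227–280). The apron corner is at (378,141), the upper flare tip at (430,150) and the cassette dot at (532,213). I'll compare these with the loader fit.

Run:
```python
from h import *
p=np.load("pics/w5.npy",allow_pickle=True)[0];L=np.array([.55607,.14182,1.7974])
print("pred corner, edge@x=0, flare tip(43-53), wall inner@-.07 both, cass dot(y0)",w2px("wrist",se2(L,[[-.15,.055,.01],[-.03,.055,.01],[-.11,.043,.036],[-.11,.053,.036],[-.07,.028,.036],[-.07,-.028,.01]]),p).round(1).tolist())
w=px2w("wrist",[532,213],.03,p)[0];print("dot in L",inl(L,w)*1000)
for q,z in (([378,141],.01),([640,134],.01)):print(q,inl(L,px2w("wrist",q,z,p)[0])*1000)
z=.1382-.0434+.012
P=[[-.06,.016,z],[.11,.016,z],[.11,-.016,z],[-.06,-.016,z]]
v,r=fit("wrist",P,np.array([[221,228],[503,227],[503,278],[222,280.]]),[.6,-.045,1.8],p);print("stick",v,np.degrees(v[2]),r.round(1).tolist(),"in L",inl(L,v[:2])*1000)
# apron left edge by gradient
im=cv2.cvtColor(cv2.imread("pics/w5.png"),cv2.COLOR_BGR2GRAY).astype(float)
print("top edge rows",[(c,100+int(np.argmax(np.abs(np.diff(cv2.GaussianBlur(im,(3,3),0)[100:160,c]))))) for c in range(390,640,40)])
print("bottom edge",[(c,255+int(np.argmax(np.abs(np.diff(im[255:290,c]))))) for c in range(520,640,20)])
```

```text
pred corner, edge@x=0, flare tip(43-53), wall inner@-.07 both, cass dot(y0) [[376.1, 140.5], [528.8, 136.4], [435.0, 158.0], [435.9, 144.1], [487.5, 176.9], [468.3, 238.1]]
dot in L [-29.96998396  -2.13975252]
[378, 141] [-148.48705933   54.57130937]
[640, 134] [55.97055044 54.30566211]
stick [ 0.60457885 -0.04762926  1.77865182] 101.90924273031024 [[-1.7, 0.9], [4.4, 0.4], [-2.6, -0.4], [1.4, -1.0]] in L [-195.50445292   -4.70529078]
top edge rows [(390, 141), (430, 157), (470, 154), (510, 158), (550, 158), (590, 157), (630, 155)]
bottom edge [(520, 259), (540, 258), (560, 258), (580, 258), (600, 257), (620, 257)]
```

```bash
cat >> s.py <<'E'
L=np.array([.55607,.14182,1.7974]);i=inl(L,o["position"])*1000;print("in loader: x %.1f y %.1f underside %.1f mm, dyaw %.2f"%(i[0],i[1],o["position"][2]*1000-43.4,np.degrees(np.arctan2(R[1,1],R[0,1])-L[2])))
E
python3 -m inch '[[20,[20,0,-3],[-0.7,-0.3,-0.1]],[20,[20,0,-2],[-0.7,0,0]],[20,[0,0,0],[0,0,0]]]' >/dev/null;python3 s.py
```

```text
pos [ 0.5963 -0.0522  0.0953] yaw 102.53 tiltfix wy,wz [-0.46 -0.1 ] F [ 0.2 -0.1 -1.1] w 0.0231 t 11.5
in loader: x -198.1 y 4.4 underside 51.9 mm, dyaw -0.45
```

```bash
python3 -m inch '[[20,[0,0,2],[-0.3,-0.4,0]],[20,[0,0,2],[0,0,0]]]' >/dev/null;python3 s.py;python3 -m inch '[[20,[20,0,0],[0,0,0]],[20,[0,0,0],[0,0,0]]]' >/dev/null;python3 s.py
```

```text
pos [ 0.6002 -0.0529  0.0961] yaw 102.65 tiltfix wy,wz [-0.01 -0.07] F [ 0.1 -0.2 -1.1] w 0.0235 t 11.75
in loader: x -199.6 y 0.7 underside 52.7 mm, dyaw -0.34
pos [ 0.602  -0.0537  0.0778] yaw 102.58 tiltfix wy,wz [0.21 0.05] F [-0.   0.7 -1.6] w 0.0234 t 12.0
in loader: x -200.8 y -0.9 underside 34.4 mm, dyaw -0.40
```

```bash
python3 -m inch '[[20,[15,0,-0.5],[-0.3,0,0]],[20,[6.5,0,0],[0,0.2,0]],[20,[0,0,0],[0,0,0]]]' >/dev/null;python3 s.py;python3 -m inch '[[20,[0,10,0],[0,0,0]],[20,[0,10,0],[0,0,0]]]' >/dev/null;python3 s.py
```

```text
pos [ 0.6033 -0.0542  0.0567] yaw 102.89 tiltfix wy,wz [0.18 0.15] F [-0.4  1.  -0.2] w 0.0234 t 12.38
in loader: x -201.6 y -1.9 underside 13.3 mm, dyaw -0.10
pos [ 0.599  -0.0342  0.0569] yaw 102.82 tiltfix wy,wz [0.22 0.16] F [ 0.2  1.2 -1.5] w 0.0234 t 12.62
in loader: x -181.1 y -2.3 underside 13.5 mm, dyaw -0.17
```

```bash
python3 -m inch '[[20,[0,10,0.4],[-0.1,0.2,0.1]],[20,[0,10,0],[0,0,0]],[20,[0,10,0],[0,0,0]],[20,[0,10,0],[0,0,0]]]' >/dev/null;python3 s.py;python3 -m inch '[[20,[0,10,-1],[0,0,0]],[20,[0,10,-0.5],[0,0,0]],[20,[0,10,0],[0,0,0]],[20,[0,10,0],[0,0,0]]]' >/dev/null;python3 s.py
```

```text
pos [0.59   0.0085 0.0575] yaw 103.01 tiltfix wy,wz [0.06 0.08] F [-0.1 -1.  -0.8] w 0.0234 t 13.12
in loader: x -137.5 y -3.1 underside 14.1 mm, dyaw 0.03
pos [0.5787 0.0499 0.0575] yaw 103.02 tiltfix wy,wz [0.07 0.09] F [-0.3 -0.9 -1.8] w 0.0234 t 13.62
in loader: x -94.7 y -1.4 underside 14.1 mm, dyaw 0.04
```

```bash
python3 -m inch '[[20,[1,10,-0.6],[0,0,0]],[20,[0,10,0],[0,0,0]],[20,[0,8,0],[0,0,0]],[20,[0,4,0],[0,0,0]]]' >/dev/null;python3 s.py; python3 -m inch '[[20,[0,3,0],[0,0,0]],[20,[0,3,0],[0,0,0]]]' >/dev/null;python3 s.py; python3 st2.py w6
```

```text
pos [0.5704 0.0835 0.0565] yaw 103.06 tiltfix wy,wz [0.07 0.1 ] F [-0.6 -0.6 -0.5] w 0.0236 t 14.12
in loader: x -60.0 y -0.8 underside 13.1 mm, dyaw 0.08
pos [0.5691 0.0896 0.0565] yaw 103.07 tiltfix wy,wz [0.09 0.12] F [-0.7 -1.3 -1.3] w 0.0235 t 14.38
in loader: x -53.8 y -1.0 underside 13.1 mm, dyaw 0.09
tcp in loader mm [-53.41066017  -0.88384793]
```

View pics/w6.png

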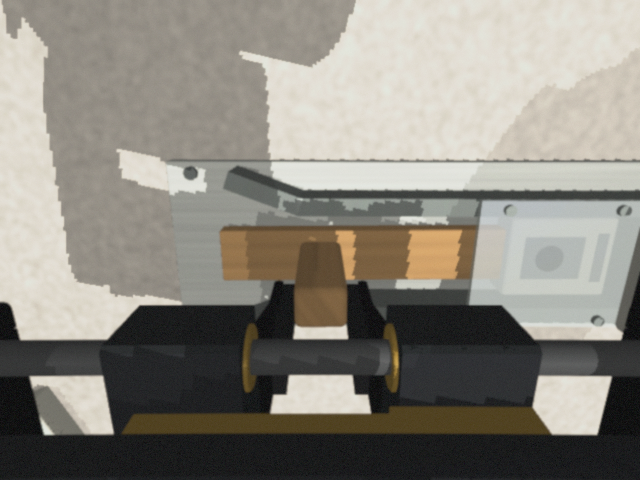

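The cassette shows through the cover with its dot at (549,258) and the stick's tip against it at about (500,250). It's nearly home, so I'll creep in until the force rises.

```bash
for i in 1 2 3 4; do python3 -m inch '[[20,[0,2,0],[0,0,0]]]' >/dev/null;python3 s.py|sed 's/tilt.*F/F/'; done
python3 - <<'E'
from h import *
L=np.array([.55607,.14182,1.7974]);p=np.load("pics/w6.npy",allow_pickle=True)[0];print("dot@w6 in L",inl(L,px2w("wrist",[549,258],.03,p)[0])*1000)
E
```

```text
pos [0.5686 0.0918 0.0565] yaw 103.06 F [-0.2 -0.4 -1.3] w 0.0233 t 14.55
in loader: x -51.6 y -1.0 underside 13.1 mm, dyaw 0.07
pos [0.5681 0.0937 0.0565] yaw 103.04 F [-0.8 -0.1 -1.3] w 0.0232 t 14.68
in loader: x -49.6 y -0.9 underside 13.1 mm, dyaw 0.05
pos [0.5677 0.0956 0.0565] yaw 103.03 F [ 0.3 -0.6 -0.6] w 0.0234 t 14.8
in loader: x -47.6 y -0.9 underside 13.1 mm, dyaw 0.04
pos [0.568  0.0965 0.0568] yaw 103.11 F [ 0.1 -7.3  2.9] w 0.0233 t 14.93
in loader: x -46.8 y -1.4 underside 13.4 mm, dyaw 0.12
dot@w6 in L [80.47408661  0.6566012 ]
```

The force reads 7 N at the stop, so the cassette is home. Drawing the stick out.

```bash
python3 -m inch '[[20,[0,0,0],[0,0,0]],[20,[0,-5,0],[0,0,0]],[20,[0,-10,0],[0,0,0]],[20,[0,-15,0],[0,0,0]],[20,[0,-15,0],[0,0,0]],[20,[0,-15,0],[0,0,0]]]' >/dev/null;python3 s.py; python3 -m inch '[[20,[0,-15,0],[0,0,0]],[20,[0,-15,0],[0,0,0]],[20,[0,-15,0],[0,0,0]],[20,[0,-15,0],[0,0,0]]]' >/dev/null;python3 s.py
```

```text
pos [0.5817 0.0354 0.0566] yaw 103.10 tiltfix wy,wz [0.08 0.15] F [-0.3  0.4 -1.5] w 0.0231 t 15.68
in loader: x -109.4 y -1.0 underside 13.2 mm, dyaw 0.12
pos [ 0.5963 -0.0281  0.0567] yaw 103.02 tiltfix wy,wz [0.1  0.16] F [ 0.3  0.3 -1.5] w 0.0235 t 16.18
in loader: x -174.7 y -1.0 underside 13.3 mm, dyaw 0.03
```

```bash
python3 -m inch '[[20,[0,-20,0],[0,0,0]],[20,[0,-20,0],[0,0,0]],[20,[0,-20,0],[0,0,0]],[20,[0,-20,0],[0,0,0]],[20,[0,-20,0],[0,0,0]],[20,[0,-15,0],[0,0,0]],[20,[0,0,0],[0,0,0]]]' >/dev/null;python3 s.py
```

```text
pos [ 0.6247 -0.1504  0.0571] yaw 102.89 tiltfix wy,wz [0.17 0.21] F [-0.3  0.7 -1.1] w 0.0233 t 17.05
in loader: x -300.1 y -1.2 underside 13.7 mm, dyaw -0.09
```

Next I'll fix the tilt and lower onto the bench in small steps.

```bash
python3 -m inch '[[20,[8,0,0],[0,0.2,0.2]],[20,[3,0,0],[0,0,0]]]' >/dev/null;python3 s.py; for i in 1 2 3; do python3 -m inch '[[20,[1.5,0,0],[0,0,0]]]' >/dev/null;python3 s.py; done
```

```text
pos [ 0.6241 -0.1492  0.0453] yaw 102.93 tiltfix wy,wz [-0.1  -0.08] F [-0.3  0.1 -1.7] w 0.0233 t 17.3
in loader: x -298.8 y -0.9 underside 1.9 mm, dyaw -0.06
pos [ 0.6236 -0.1483  0.0434] yaw 102.98 tiltfix wy,wz [-0.15 -0.12] F [-4.3 -1.2 13.6] w 0.0234 t 17.43
in loader: x -297.9 y -0.6 underside -0.0 mm, dyaw -0.00
pos [ 0.624  -0.1482  0.0434] yaw 103.04 tiltfix wy,wz [-0.13 -0.06] F [-3.6 -0.3 13.6] w 0.0233 t 17.55
in loader: x -297.9 y -1.0 underside 0.0 mm, dyaw 0.06
pos [ 0.6243 -0.1482  0.0435] yaw 103.09 tiltfix wy,wz [-0.1   0.01] F [-2.4 -0.3  6.9] w 0.0232 t 17.68
in loader: x -298.0 y -1.3 underside 0.1 mm, dyaw 0.11
```

It's standing on the bench, so I'll release, go straight up and check.

```bash
python3 -m inch '[[50,[0,0,0],[0,0,0]],[70,[0,0,0],[0,0,0]],[70,[0,0,0],[0,0,0]],[70,[0,0,0],[0,0,0]],[70,[0,0,0],[0,0,0]],[70,[-20,0,0],[0,0,0]],[70,[-50,0,0],[0,0,0]],[70,[-50,0,0],[0,0,0]],[70,[-20,0,0],[0,0,0]],[70,[0,0,0],[0,0,0]]]' >/dev/null;python3 s.py; python3 st2.py w7
python3 - <<'E'
from h import *
im=imaging.camera("top");w=cv2.imread("pics/w7.png")
a=cv2.resize(im[150:250,190:323][:,:,::-1],(400,300),interpolation=cv2.INTER_CUBIC);t=cv2.resize(im[120:270,190:390][:,:,::-1],(480,360),interpolation=cv2.INTER_CUBIC)
cv2.imwrite("pics/f7.png",np.hstack([cv2.resize(w,(320,240)),t[:240]])if 0 else np.vstack([cv2.resize(w,(400,300)),a]))
E
```

```text
pos [ 0.6241 -0.1471  0.186 ] yaw 103.14 tiltfix wy,wz [-0.22 -0.11] F [ 0.8 -0.6 -0.2] w 0.07 t 18.93
in loader: x -296.8 y -1.4 underside 142.6 mm, dyaw 0.16
tcp in loader mm [-296.38606568   -0.86112796]
```

View pics/f7.png

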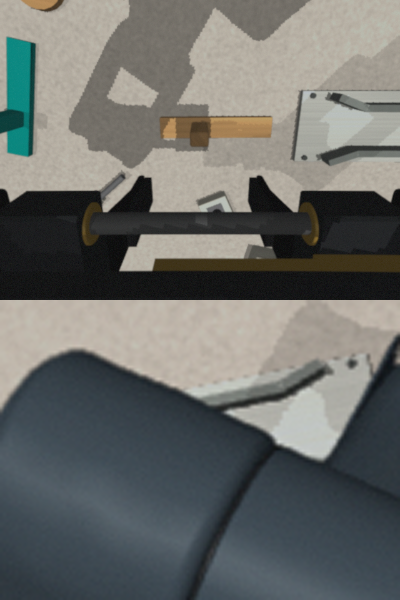

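The stick stands upright on the bench with a gap to the plate: its bar is at (160–272) and the plate starts at 293. The arm hides the cassette from the top camera, so I'll look with the wrist camera.

```bash
python3 -m inch '[[70,[-20,40,0],[0,0,0]],[70,[0,50,0],[0,0,0]],[70,[0,50,0],[0,0,0]],[70,[0,50,0],[0,0,0]],[70,[0,50,0],[0,0,0]],[70,[0,50,0],[0,0,0]],[70,[0,0,0],[0,0,0]]]' >/dev/null;python3 s.py; python3 st2.py w8
python3 - <<'E'
from h import *
L=np.array([.55607,.14182,1.7974]);p=np.load("pics/w8.npy",allow_pickle=True)[0]
for d in imaging.tip_of("wrist","cassette"):print(d,inl(L,px2w("wrist",d["pixel"],.01,p)[0])*1000)
for d in imaging.tip_of("wrist","bay_end"):print(d,inl(L,px2w("wrist",d["pixel"],.01,p)[0])*1000)
print("pred px: cass corners at x=.09",w2px("wrist",se2(L,[[.06,.024,.03],[.06,-.024,.03],[.12,.024,.03],[.09,0,.03]]),p).round())
E
```

```text
pos [0.5483 0.1435 0.1922] yaw 102.89 tiltfix wy,wz [-1.74 -0.77] F [ 1.  -1.   0.1] w 0.0699 t 19.9
in loader: x 3.4 y 7.2 underside 148.8 mm, dyaw -0.09
tcp in loader mm [1.54115252 6.96420634]
pred px: cass corners at x=.09 [[380. 195.]
 [378. 245.]
 [445. 194.]
 [411. 220.]]
```

View pics/w8.png

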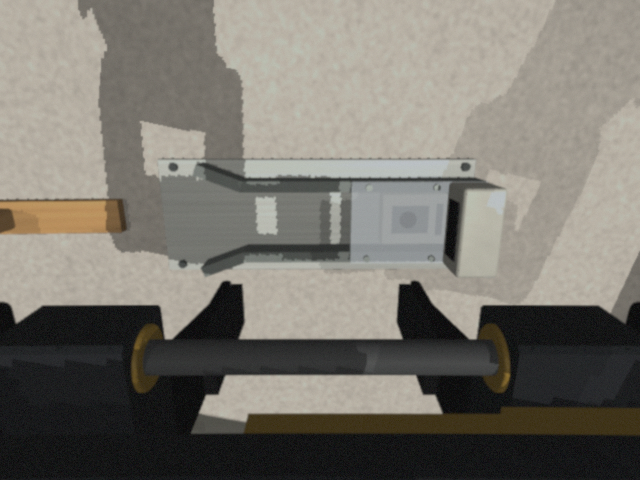

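The cassette is under the cover with its back edge at column 382 (380 predicted if fully home), its front edge at about 445 (445 predicted) and its dot at (407,218). The stick is separate on the left, with its tip at 125 and the plate at 160. Handing in.

```bash
python3 -c "
from rig import robot
print(robot.hand_in())"
```

```text
the job is handed in; nothing more can be done
None
```

I pushed the cassette home with the wooden stick, drew the stick out, stood it back on the bench and handed the job in. The robot clock was at about 20 s of the 48 s allowed.

- **First grasp missed:** the fingers closed on the edge of the post because a sideways shift came up about 11 mm short. I opened, corrected and gripped again. The second grip closed to 23–24 mm on the 24 mm post, and I lifted the stick to about 100 mm.
- **Push:** I lowered the stick behind the cassette and pushed until the force rose to about 7 N at the end stop. By TCP position the stick's tip was then at about x = 64 mm in the loader frame, against 60 mm expected, a small calibration disagreement.
- **Cassette check:** in the last wrist picture its back edge was at column 382 and its front edge at about 445, against 380 and 445 predicted for fully home. Its dot was about 4 px (roughly 4 mm) short of the predicted position. The dot had also read 1–4 mm behind the cassette's middle before the push, so I took that as an offset.
- **Stick check:** it stands on its foot on the open bench, with a clear gap of about 35 px to the plate.
- **Checks that failed:** the networks did not find the cassette or the end stop in the last picture, so the cassette check rests on my own reading of it. The arm hid the cassette from the top camera.

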